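# Screw the lid onto the leaning truffle jar

## Task

The truffle jar in the pine stand has been left open. Take its big steel lid from the counter and set it squarely on the jar's leaning mouth, grip bar in line with one of the jar's sides; turn it back (anticlockwise) until you feel it drop into the thread, then screw it forward (clockwise) until it is fully home against its stop, and let go. Leave everything else on the counter where it stands.

Things in the scene. Friction and masses are not known exactly. Their poses are not given: they have to be found in the camera images.
- lid: The loose steel lid with a black grip bar, 109 mm across, 0.11 to 0.22 kg, lying mouth down on the counter. Origin: centre of the open lower edge of its skirt; z points out of its top, x along its grip bar. Skirt and flat top are 26 mm high in all; its wall is 3.5 mm. Four equal lugs, 90 degrees apart, stand inside the skirt, 2 to 7 mm above the lower edge. It may go on in any of its turns.
- grip (a point): Middle of the lid's grip bar, 41 mm above the lid's origin; axes as the lid's. The bar stands on the flat top: 84 mm long (along x), 16 mm thick (along y), from 26 to 56 mm above the origin, with flat sides; at its root a foot 22 mm wide and 3 mm high runs along it.
- mouth (a point): Centre of the jar's open mouth, in the plane of its rim, 214 mm above the counter. z points out of the mouth along the neck, leaning 32 degrees from upright to the front of the stand (roughly towards the robot); x and y are parallel to the square jar's sides. The neck is 84 mm across with its top edge bevelled 3 mm; the lid's lugs clear it by 2.5 mm all round.
- thread (a point): Point on the neck's axis 16 mm below the rim (axes as mouth): where the lid's origin lies once the lid has dropped into the four-start quarter-turn thread. Set on with its bar in line with mouth x or y, its lugs lie on top of the threads, lid origin 5 to 11 mm below the rim. Turned anticlockwise it rises up to 4 mm, then after 60 to 80 degrees drops 10 mm; a rib stops it turning further.
- home (a point): Point on the neck's axis 21 mm below the rim (axes as mouth): where the lid's origin lies when fully home. From the drop, clockwise turning (seen from above the lid) sinks it 5 mm in 60 to 72 degrees, up to hard stops; the grip bar then lies in line with the jar's sides, along mouth x or y, as on the shut jar. It turns easily (under 0.5 N m) and stays where it is left.
- stand: Pine stand fixed to the counter, 190 x 277 mm, holding two square glass jars of truffles (120 mm square, 180 mm long) that cannot turn or slip. Origin on the counter below the open jar's mouth; x points to its back, y to the twin jar, which stands 137 mm beside the open one and has its lid on, its grip bar reaching 245 mm up. The jars and stand reach from x = -0.06 to 0.18.
- tongs: Bystander: steel sweet tongs, 200 mm long, lying flat, 14 mm high. Origin under the middle.
- scoop: Bystander: steel scoop with wooden handle, 190 mm long, 36 mm high. Origin near the back of the pan.
- egg: Bystander: chocolate egg on a white china foot, 60 mm across, 101 mm high. Origin under its centre.
- card: Bystander: blank price card 63 mm high and 85 mm wide on a wooden foot, standing in front of the shut jar. Origin under its centre.
- nut_jar: Bystander: small round jar with a steel cap, 64 mm across, 90 mm high. Origin under its centre.
There are look-alikes about, which are no part of the job. Leave any yellow look-alike of the lid alone.

How it is judged:
By the outcome, as a careful person would: the job done as asked, in the order asked, and still so for the second after the job is handed in, with the robot touching nothing.
It also fails if it takes over 61 s, if anything falls off the work surface, if the arm or the gripper's body presses on something with over 40 N, if the wrist force passes 120 N, or if a joint passes its speed limit or range.

## Robot

A 6-joint arm with a two-finger parallel gripper is mounted at the origin on the work surface. World frame = base frame: x ahead of the robot, y to its left, z up, the work surface at z = 0. Lengths are in mm, angles in rad, forces in N, time in s.
With the tool pointing down it reaches from about 400 to 925 mm from the base axis. Payload 12.5 kg.
Tool frame: the origin (TCP) lies on the mounting face of the last link; the fingertips stand 190 mm ahead of it and the grasp point (between the pads) lies 171 mm ahead of it; z points along the fingers, y is the line along which they close (so a half turn about z gives the same grasp; the last joint's range is limited). The gripper opens to 95 mm and grips with 3 to 60 N. Pads are 20 mm wide; open, the fingers measure 119 mm over their backs; the gripper's body (75 mm by 180 mm) begins 59 mm behind the grasp point.
Start: joints at [-1.445, 0.491, 1.559, -0, 1.092, -0.106], TCP at [143.601, -608.279, 404.761] pointing down, gripper open.
Joint ranges: [-3.1, 3.1], [-0.84, 2.19], [0.05, 2.79], [-1.13, 4.28], [0.06, 2.93], [-2.69, 2.69]. Speed limits (rad/s): [2.22, 2.22, 2.79, 3.14, 3.14, 3.14].

## Interface

Orientations are given as [roll, pitch, yaw] about the fixed x, y, z axes, in that order (R = Rz(yaw) Ry(pitch) Rx(roll)).
In Python, from cell import env gives the robot as it stands.
- The arm moves only by the tool carry_out, never from a script. Its argument "series" is a list of rows, each a list of 5 numbers: the shift along the tool's x, y, z in m, then the turn about the tool's z in degrees, then the opening, from 0 (shut) to 1 (fully open). A call has 1 to 20 rows; each row is the pose to reach, as a shift and turn from the pose commanded when the call began, along the tool's axes at that moment; what a row does not reach only later rows make up. A row lasts 1/8 s, in which the tool goes at most 62.5 mm and 10.7 degrees, less where a joint would pass 70% of its speed; a pose out of reach is approached as far as the arm can. A call with a gripper value outside its range is refused whole. The fingers move at their own pace and stop on an object; the grip force is fixed at half the most. Time passes only in rows, so rows that repeat a pose let the fingers close. It gives the time, the measured TCP pose, the force, the opening and the grip force at its end, in the units of the state.
- env.state(): the state, without advancing time (a new reading comes with each control period).
- env.read_camera(name): name is "side" or "top" or "wrist"; returns (picture, depth): 480x640x3 uint8, red, green, blue; 480x640 float32, mm along the optical axis (not along the pixel's ray), 0 where there is no reading.
- env.get_calibration(name): a dict with "intrinsics" (3x3 intrinsics, pixels), "cam_to_world" (4x4, takes a point from camera to world coordinates); the wrist camera has in their place "T_tool_cam" (4x4, takes a point from camera to tool coordinates, whose origin is the TCP and whose axes are the flange's). Camera axes: x right, y up, looking along -z (the intrinsics and any distortion apply to the point x, -y, -z); pixel columns grow to the right and rows downward; lengths in mm; the calibration is good to about 2 mm. A picture is of the moment at which its call begins: read the wrist's pose just before it. get_calibration takes no time and is no camera call.
- env.job_done(): hands the job in; it is judged then, once.
The state is a dict: "t": time; "joints": joint angles; "qvel": joint speeds; "tau": joint torques, N m; "eef_pos": TCP position; "tcp_rot": TCP orientation; "ft_force": force on the tool from outside, world axes, zero at the start; "moment": the same for the moment, N m; "opening": opening from 0.0 (shut) to 1.0 (fully open); "grip_force": force on a finger pad.
Only numpy, scipy, OpenCV 4.12 (cv2) and the standard library are available. Lean on these libraries where they do the work, as an engineer would, in place of code of your own. Each camera call takes 0.05 s, during which the arm holds its last target. There are 200 camera calls.

## Working session

There is one attempt and no reset: what is moved stays moved. The work goes in short steps, Python scripts to look and compute and a tool call to move; the robot and the scene stay as the last step left them, time stands still between calls to the robot, and variables do not carry over. Pictures are saved under pics/ and viewed, at most 10 in all, crops included, and the job is handed in when it is done.

Besides the shell and the picture viewer there is one more tool, called by a JSON object that holds its "op" and its "data", one argument or row to a line. carry_out: Moves the arm, as the interface text tells. Its arguments: {"type":"object","properties":{"series":{"type":"array","items":{"type":"array","items":{"type":"number"}}}},"required":["series"]}

```bash
ls; mkdir -p pics; cat > h.py <<'E'
import numpy as np, cv2
from cell import env
from scipy.spatial.transform import Rotation as R
def pose(s=None):
    s=s or env.state(); T=np.eye(4); T[:3,:3]=R.from_euler('xyz',s['tcp_rot']).as_matrix(); T[:3,3]=s['eef_pos']; return T
def cam(name):
    c=env.get_calibration(name); K=np.array(c['intrinsics'])
    T=np.array(c['cam_to_world']) if 'cam_to_world' in c else pose()@np.array(c['T_tool_cam'])
    im,d=env.read_camera(name); return im,d,K,T
def cloud(d,K,T):
    v,u=np.mgrid[:d.shape[0],:d.shape[1]]
    P=np.stack([(u-K[0,2])/K[0,0]*d,-(v-K[1,2])/K[1,1]*d,-d],-1)
    W=P@T[:3,:3].T+T[:3,3]; W[d<=0]=np.nan; return W
def save(n,im): cv2.imwrite('pics/'+n+'.png',im[:,:,::-1])
E
python3 - <<'E'
from h import *
print(env.state())
for n in ['side','top','wrist']:
    print(n,env.get_calibration(n))
    im,d,K,T=cam(n); np.savez('/tmp/'+n,im=im,d=d,K=K,T=T); save(n+'0',im)
E
```

```text
pics
{'t': 0.0, 'joints': array([-1.44459133e+00,  4.91565546e-01,  1.55948643e+00, -3.67032091e-05,
        1.09167745e+00, -1.05631189e-01]), 'qvel': array([-3.92229274e-04, -1.56966234e-03, -4.08056226e-05,  1.82915481e-03,
        1.01625520e-03, -3.05635635e-04]), 'tau': array([ 3.32941941e-03, -6.12634492e+01, -2.58170950e+01,  6.92979922e-02,
        4.83281922e-02, -7.96732229e-05]), 'eef_pos': array([ 143.59837642, -608.23719736,  404.14516821]), 'tcp_rot': array([-3.14045878e+00, -8.74856684e-05,  2.31853075e-01]), 'ft_force': array([-0.18009269, -0.07571255, -0.34600972]), 'moment': array([ 0.07610505, -0.00352371, -0.01154434]), 'grip_force': 0.0, 'opening': 1.0005234034742008}
side {'intrinsics': array([[454.6971278 ,   0.        , 319.88567513],
       [  0.        , 454.6971278 , 246.79136859],
       [  0.        ,   0.        ,   1.        ]]), 'cam_to_world': array([[-8.13171923e-01,  4.47105785e-01, -3.72622919e-01,
         9.41451506e+01],
       [-5.81734943e-01, -6.04202815e-01,  5.44539635e-01,
         5.31422777e+02],
       [ 1.83270042e-02,  6.59572115e-01
[... 495 characters left out ...]
    [-1.55557061e-02,  7.82311358e-02,  9.96813879e-01,
         1.55273083e+03],
       [ 0.00000000e+00,  0.00000000e+00,  0.00000000e+00,
         1.00000000e+00]])}
wrist {'intrinsics': array([[373.53144515,   0.        , 326.47533451],
       [  0.        , 373.53144515, 237.04237456],
       [  0.        ,   0.        ,   1.        ]]), 'T_tool_cam': array([[ 4.81716335e-04,  9.71342518e-01,  2.37683573e-01,
         6.68584912e+01],
       [ 9.99999523e-01, -2.66003165e-04, -9.39635491e-04,
        -1.29771557e-01],
       [-8.49483321e-04,  2.37683912e-01, -9.71342183e-01,
         1.99451996e+01],
       [ 0.00000000e+00,  0.00000000e+00,  0.00000000e+00,
         1.00000000e+00]])}
```

View pics/top0.png

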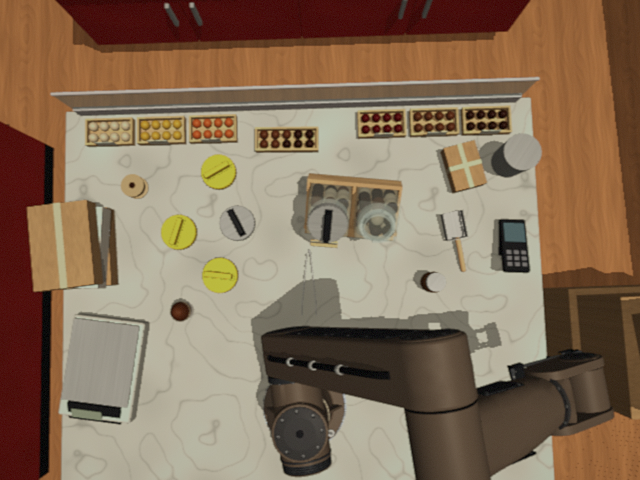

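View pics/side0.png

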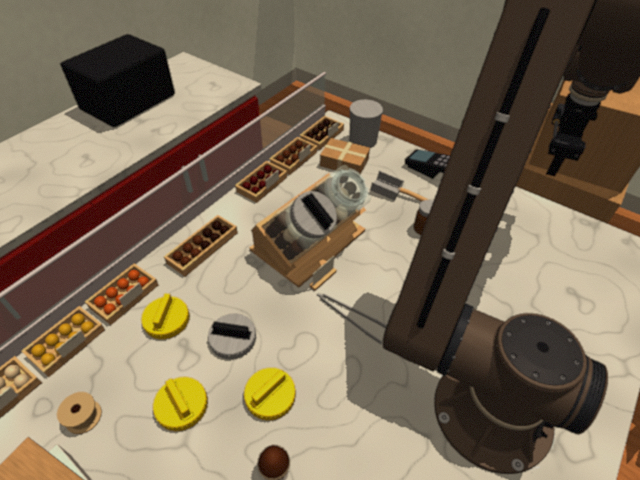

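The top view shows three lid look-alikes in yellow, at (218,171), (178,232) and (220,275). The steel lid with the black bar lies on the counter at (237,222). Another steel lid at (327,222) is on the twin jar. The open mouth is at (377,222). The loose steel one at (237,222) fits. I'll confirm it in a crop and measure.

```bash
python3 - <<'E'
from h import *
z=np.load('/tmp/top.npz'); im,d,K,T=[z[k] for k in ('im','d','K','T')]
W=cloud(d,K,T); hsv=cv2.cvtColor(im,cv2.COLOR_RGB2HSV)
save('crop0',cv2.resize(im[150:300,180:420],(800,500),interpolation=cv2.INTER_CUBIC))
v,u=np.mgrid[:480,:640]
print('counter z',np.nanmedian(W[230:250,270:290,2]))
m=(abs(u-237)<25)&(abs(v-222)<25)
bar=m&(hsv[...,2]<60); ys,xs=np.where(bar)
r=cv2.minAreaRect(np.stack([xs,ys],1).astype(np.float32)); print('bar px',r,len(xs), 'z',np.nanpercentile(W[bar][:,2],[10,50,90]))
P=W[bar&(W[...,2]>45)][:,:2]; c=P.mean(0); _,s,V=np.linalg.svd(P-c); print('bar world',c,np.degrees(np.arctan2(V[0,1],V[0,0])),s)
lid=m&(abs(W[...,2]-26)<6); Q=W[lid][:,:2].astype(np.float32); print('lid circle',cv2.minEnclosingCircle(Q),cv2.minAreaRect(Q),len(Q))
# height map around the stand
s=(u>295)&(u<410)&(v>165)&(v<260)
for h0,h1 in ((60,120),(120,180),(180,212),(212,260)):
    q=W[s&(W[...,2]>h0)&(W[...,2]<h1)]; print(h0,len(q),q[:,:2].min(0) if len(q) else '',q[:,:2].max(0) if len(q) else '')
# shut lid bar
b=(abs(u-327)<12)&(abs(v-224)<22)&(hsv[...,2]<50)&(W[...,2]>150)
B=W[b]; c=B.mean(0); _,sv,V=np.linalg.svd(B-c); print('twin bar',c,V[0],sv,len(B))
t=(abs(u-327)<22)&(abs(v-220)<25)&(hsv[...,2]>70)&(W[...,2]>150)
B=W[t]; A=np.c_[B[:,:2],np.ones(len(B))]
for _ in range(5):
    k=np.linalg.lstsq(A,B[:,2],rcond=None)[0]; g=abs(A@k-B[:,2])<6; A,B=A[g],B[g]
n=np.array([-k[0],-k[1],1]);n/=np.linalg.norm(n);print('twin top n',n,'lean',np.degrees(np.arccos(n[2])),'az',np.degrees(np.arctan2(n[1],n[0])),len(B),B.mean(0))
E
```

```text
counter z 0.584795574529835
bar px ((235.87025451660156, 222.0692138671875), (27.764707565307617, 5.705882549285889), 61.927513122558594) 157 z [45.02853194 55.79141949 60.02024992]
bar world [565.80783213 195.91848691] -153.34879471545435 [285.24717903  52.99620835]
lid circle ((568.0758666992188, 198.1341552734375), 55.5693473815918) ((568.1664428710938, 197.09141540527344), (107.13735961914062, 109.99541473388672), 89.5215835571289) 725
60 679 [ 492.20859511 -305.87806216] [702.92068192 -13.59955542]
120 1871 [ 483.07856108 -303.5759291 ] [687.47489912 -21.7633026 ]
180 1866 [ 482.14919031 -285.06856885] [631.03274379 -29.40439093]
212 1409 [ 483.37451971 -276.8023055 ] [608.12688303 -29.69351385]
twin bar [525.92332384 -80.37775418 243.26744413] [-0.87261478  0.12623042 -0.47181492] [371.11957515 153.58528368  61.41233806] 210
twin top n [-0.07216549  0.02962291  0.99695267] lean 4.474121418789009 az 157.68254663791825 332 [534.11393854 -82.32322985 212.12267508]
```

View pics/crop0.png

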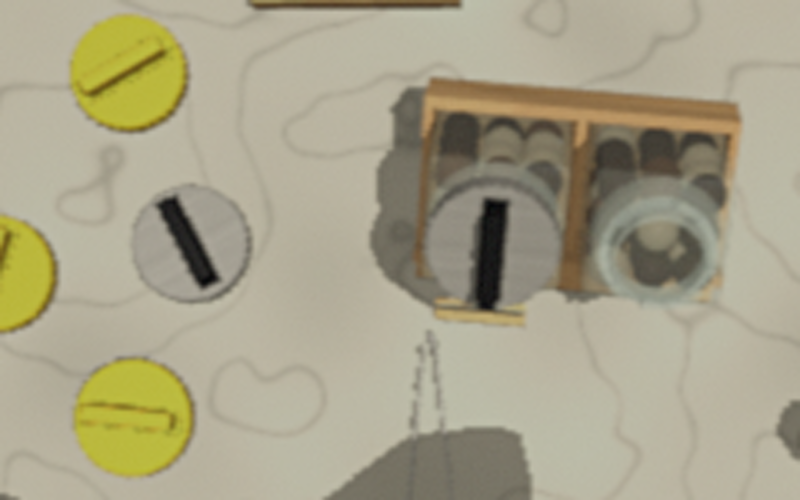

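The crop shows the loose steel lid, with black bar, at crop (190,243); it lies flat. The yellow ones stay alone. Moving above it.

{"op": "carry_out", "data": {
  "series": [
    [0.05,-0.04,-0.06,0,1],
    [0.1,-0.08,-0.08,0,1],
    [0.15,-0.12,-0.08,0,1],
    [0.2,-0.16,-0.08,0,1],
    [0.25,-0.205,-0.08,0,1],
    [0.3,-0.25,-0.08,0,1],
    [0.35,-0.29,-0.08,-3,1],
    [0.38,-0.345,-0.08,-6,1],
    [0.41,-0.4,-0.08,-9,1],
    [0.44,-0.455,-0.08,-12,1],
    [0.475,-0.505,-0.08,-13.4,1],
    [0.51,-0.555,-0.06,-13.4,1],
    [0.545,-0.605,-0.03,-13.4,1],
    [0.58,-0.655,0,-13.4,1],
    [0.597,-0.686,0,-13.4,1],
    [0.597,-0.686,0,-13.4,1]
  ]
}}

```text
t: 2.15
eef_pos: [567.4, 199.4, 403.0]
tcp_rot: [-3.141, 0.002, 0.468]
ft_force: [0.1, -0.2, -0.4]
opening: 1.003
grip_force: 0.0
```

```bash
cat > lid.py <<'E'
from h import *
im,d,K,T=cam('wrist'); W=cloud(d,K,T); P0=pose(); save('w_lid',im)
hsv=cv2.cvtColor(im,cv2.COLOR_RGB2HSV)
near=np.hypot(W[...,0]-567,W[...,1]-197)<60
t=near&(W[...,2]>48)&(W[...,2]<64)&(hsv[...,2]<80)
r=cv2.minAreaRect(W[t][:,:2].astype(np.float32)); print('bar',r,t.sum(),np.nanmedian(W[t][:,2]))
P=W[t][:,:2]; c=P.mean(0);_,s,V=np.linalg.svd(P-c); print('pca',c,np.degrees(np.arctan2(V[0,1],V[0,0])))
s=env.state(); print(s['t'],s['eef_pos'],s['tcp_rot'],s['joints'])
g=np.r_[r[0],50,1]; print('target in tool',np.linalg.inv(P0)@g)
E
python3 lid.py
```

```text
bar ((570.0723876953125, 195.4541473388672), (80.87294006347656, 15.50094223022461), 26.747962951660156) 1577 55.94918847329774
pca [571.30101902 196.37814754] -153.48555834131827
2.2 [567.55538533 199.55623457 403.01157302] [-3.14087131e+00  1.68721032e-03  4.68210901e-01] [2.28305850e-01 4.59437995e-01 1.62022260e+00 3.42935436e-04
 1.06374237e+00 1.33072508e+00]
target in tool [  0.99048642   5.05114871 353.00685254   1.        ]
```

{"op": "carry_out", "data": {
  "series": [
    [0.001,0.005,0.05,0,1],
    [0.001,0.005,0.1,0,1],
    [0.001,0.005,0.14,0,1],
    [0.001,0.005,0.165,0,1],
    [0.001,0.005,0.181,0,1],
    [0.001,0.005,0.181,0,1],
    [0.001,0.005,0.181,0,0],
    [0.001,0.005,0.181,0,0],
    [0.001,0.005,0.181,0,0],
    [0.001,0.005,0.181,0,0],
    [0.001,0.005,0.181,0,0],
    [0.001,0.005,0.181,0,0]
  ]
}}

```text
t: 3.7
eef_pos: [570.2, 192.5, 223.7]
tcp_rot: [3.142, 0.0, 0.466]
ft_force: [-0.2, 0.5, 0.7]
opening: 0.424
grip_force: 0.0
```

{"op": "carry_out", "data": {
  "series": [
    [0,0,0,0,0],
    [0,0,0,0,0],
    [0,0,0,0,0],
    [0,0,0,0,0],
    [0,0,0,0,0],
    [0,0,0,0,0]
  ]
}}

```text
t: 4.45
eef_pos: [570.2, 192.5, 223.7]
tcp_rot: [3.142, 0.0, 0.466]
ft_force: [-0.2, 1.3, -1.0]
opening: 0.17
grip_force: 30.0
```

{"op": "carry_out", "data": {
  "series": [
    [0,0,-0.05,0,0],
    [0,0,-0.11,0,0],
    [0,0.02,-0.17,5,0],
    [-0.01,0.06,-0.21,10,0],
    [-0.02,0.11,-0.25,15,0],
    [-0.03,0.16,-0.29,20,0],
    [-0.04,0.21,-0.32,27,0],
    [-0.05,0.25,-0.35,33.5,0],
    [-0.051,0.279,-0.35,33.5,0],
    [-0.01,0.307,-0.35,33.5,0],
    [0.032,0.335,-0.35,33.5,0],
    [0.073,0.362,-0.35,33.5,0],
    [0.115,0.39,-0.35,33.5,0],
    [0.157,0.418,-0.35,33.5,0],
    [0.198,0.445,-0.35,33.5,0],
    [0.24,0.473,-0.35,33.5,0],
    [0.281,0.501,-0.35,33.5,0]
  ]
}}

```text
t: 6.58
eef_pos: [904.1, -111.2, 533.3]
tcp_rot: [3.141, -0.039, -0.119]
ft_force: [-0.3, 0.5, -1.3]
opening: 0.167
grip_force: 30.0
```

```bash
python3 -c "
from h import *
s=env.state();print(s['joints'],np.degrees(s['tcp_rot']),s['eef_pos'],pose()[:3,2],s['opening'])"
```

```text
[-0.19503864  1.07518623  0.04738764  0.00260583  1.97969697  1.49589929] [179.96560558  -2.25680083  -6.82087279] [ 904.07349471 -111.22680074  533.33117399] [ 0.03902841 -0.00527285 -0.99922419] 0.16695291033231074
```

{"op": "carry_out", "data": {
  "series": [
    [0.06,0,0,0,0],
    [0.12,0,0,0,0],
    [0.18,0,0,0,0],
    [0.24,0,0,0,0]
  ]
}}

```text
t: 7.08
eef_pos: [926.2, -113.4, 488.7]
tcp_rot: [3.141, -0.075, -0.119]
ft_force: [-0.5, 0.2, -1.5]
opening: 0.169
grip_force: 30.0
```

```bash
cat > st.py <<'E'
from h import *
s=env.state();P=pose(s);print(s['t'],s['joints'].round(3),s['eef_pos'].round(1),'tool x',P[:3,0].round(3),'z',P[:3,2].round(3),s['opening'],s['ft_force'].round(1))
E
python3 st.py
```

```text
7.075 [-0.193  1.124  0.047  0.005  1.896  1.499] [ 926.2 -113.4  488.7] tool x [ 0.99  -0.118  0.075] z [ 0.074 -0.009 -0.997] 0.16916071859156104 [-0.5  0.2 -1.5]
```

{"op": "carry_out", "data": {
  "series": [
    [-0.06,0,0,0,0],
    [-0.12,0,0,0,0]
  ]
}}

```text
t: 7.32
eef_pos: [876.5, -108.5, 485.4]
tcp_rot: [3.141, -0.073, -0.119]
ft_force: [2.2, -0.0, -0.9]
opening: 0.169
grip_force: 30.0
```

```bash
python3 st.py
```

```text
7.325 [-0.198  0.905  0.542  0.006  1.621  1.492] [ 876.5 -108.5  485.4] tool x [ 0.99  -0.118  0.073] z [ 0.072 -0.009 -0.997] 0.16946237846901968 [ 2.2 -0.  -0.9]
```

Pulling against the reach limit tilts the tool outward, and the tilt persists. That's the lean I need, so I'll build it up.

{"op": "carry_out", "data": {
  "series": [
    [0.9,0,-0.45,0,0],
    [0.9,0,-0.45,0,0],
    [0.9,0,-0.45,0,0],
    [0.9,0,-0.45,0,0],
    [0.9,0,-0.45,0,0],
    [0.9,0,-0.45,0,0],
    [0.9,0,-0.45,0,0],
    [0.9,0,-0.45,0,0],
    [0.9,0,-0.45,0,0],
    [0.9,0,-0.45,0,0]
  ]
}}

```text
t: 8.57
eef_pos: [896.7, -109.7, 561.4]
tcp_rot: [3.141, -0.111, -0.119]
ft_force: [-0.2, 0.1, -1.7]
opening: 0.165
grip_force: 30.0
```

```bash
python3 st.py
```

```text
8.575 [-0.196  1.044  0.048  0.009  1.939  1.498] [ 896.7 -109.7  561.4] tool x [ 0.987 -0.118  0.111] z [ 0.11  -0.014 -0.994] 0.1652152092451194 [-0.2  0.1 -1.7]
```

{"op": "carry_out", "data": {
  "series": [
    [0.9,0,-0.4,0,0]
  ]
}}

```text
t: 8.7
eef_pos: [896.9, -109.6, 567.4]
tcp_rot: [3.141, -0.147, -0.119]
ft_force: [0.1, 0.0, -2.3]
opening: 0.161
grip_force: 30.0
```

{"op": "carry_out", "data": {
  "series": [
    [0.9,0,-0.4,0,0],
    [0.9,0,-0.4,0,0]
  ]
}}

```text
t: 8.95
eef_pos: [892.7, -108.8, 582.1]
tcp_rot: [3.141, -0.185, -0.119]
ft_force: [-0.1, 0.4, -1.6]
opening: 0.167
grip_force: 30.0
```

{"op": "carry_out", "data": {
  "series": [
    [0.9,0,-0.3,0,0],
    [0.9,0,-0.3,0,0],
    [0.9,0,-0.3,0,0]
  ]
}}

```text
t: 9.32
eef_pos: [892.0, -108.4, 589.4]
tcp_rot: [3.141, -0.221, -0.119]
ft_force: [0.2, -0.5, -1.6]
opening: 0.162
grip_force: 30.0
```

{"op": "carry_out", "data": {
  "series": [
    [0.9,0,-0.3,0,0],
    [0.9,0,-0.3,0,0]
  ]
}}

```text
t: 9.57
eef_pos: [890.6, -108.0, 598.8]
tcp_rot: [3.141, -0.261, -0.119]
ft_force: [-0.9, -0.4, -1.0]
opening: 0.169
grip_force: 30.0
```

{"op": "carry_out", "data": {
  "series": [
    [0.9,0,-0.2,0,0]
  ]
}}

```text
t: 9.7
eef_pos: [893.1, -108.2, 600.4]
tcp_rot: [3.141, -0.299, -0.119]
ft_force: [0.3, -0.3, -1.7]
opening: 0.165
grip_force: 30.0
```

{"op": "carry_out", "data": {
  "series": [
    [0.9,0,-0.2,0,0]
  ]
}}

```text
t: 9.82
eef_pos: [895.3, -108.3, 602.6]
tcp_rot: [3.141, -0.336, -0.119]
ft_force: [-0.1, 0.3, -1.3]
opening: 0.166
grip_force: 30.0
```

{"op": "carry_out", "data": {
  "series": [
    [0.9,0,-0.1,0,0]
  ]
}}

```text
t: 9.95
eef_pos: [898.9, -108.7, 602.4]
tcp_rot: [3.141, -0.374, -0.119]
ft_force: [0.7, -0.2, -2.1]
opening: 0.165
grip_force: 30.0
```

{"op": "carry_out", "data": {
  "series": [
    [0.9,0,-0.1,0,0]
  ]
}}

```text
t: 10.07
eef_pos: [902.1, -109.0, 602.6]
tcp_rot: [3.141, -0.41, -0.119]
ft_force: [-0.4, 0.5, -2.5]
opening: 0.166
grip_force: 30.0
```

{"op": "carry_out", "data": {
  "series": [
    [0.9,0,0,0,0]
  ]
}}

```text
t: 10.2
eef_pos: [906.9, -109.5, 600.3]
tcp_rot: [3.14, -0.448, -0.119]
ft_force: [-0.6, 0.1, -1.7]
opening: 0.164
grip_force: 30.0
```

{"op": "carry_out", "data": {
  "series": [
    [0.9,0,0,0,0]
  ]
}}

```text
t: 10.32
eef_pos: [911.3, -110.0, 598.4]
tcp_rot: [3.141, -0.484, -0.119]
ft_force: [-0.2, 0.2, -3.0]
opening: 0.171
grip_force: 30.0
```

{"op": "carry_out", "data": {
  "series": [
    [0.9,0,0,0,0]
  ]
}}

```text
t: 10.45
eef_pos: [914.3, -110.3, 599.0]
tcp_rot: [3.14, -0.521, -0.119]
ft_force: [-0.6, -0.3, -2.0]
opening: 0.169
grip_force: 30.0
```

```bash
python3 st.py
```

```text
10.45 [-0.195  1.013  0.049  0.037  1.56   1.504] [ 914.3 -110.3  599. ] tool x [ 0.861 -0.103  0.498] z [ 0.494 -0.06  -0.867] 0.16883401528629757 [-0.6 -0.3 -2. ]
```

{"op": "carry_out", "data": {
  "series": [
    [0.9,0,0,0,0]
  ]
}}

```text
t: 10.58
eef_pos: [916.3, -110.5, 601.7]
tcp_rot: [3.14, -0.559, -0.119]
ft_force: [-0.2, -1.0, -0.9]
opening: 0.168
grip_force: 30.0
```

```bash
python3 - <<'E'
from h import *
z=np.load('/tmp/top.npz'); im,d,K,T=[z[k] for k in ('im','d','K','T')]
z2=np.load('/tmp/side.npz')
W=cloud(d,K,T); hsv=cv2.cvtColor(im,cv2.COLOR_RGB2HSV)
a=cv2.resize(im[170:260,300:410],(660,540),interpolation=cv2.INTER_CUBIC)
save('mt',cv2.resize(im[170:250,340:410],(525,600),interpolation=cv2.INTER_CUBIC))
save('ms',cv2.resize(z2['im'][140:280,240:380],(600,600),interpolation=cv2.INTER_CUBIC))
# back rail: wood at its top edge, fit line
v,u=np.mgrid[:480,:640]
Z=W[...,2]
for (u0,u1) in ((308,400),):
    pts=[]
    for c in range(u0+3,u1-3):
        col=np.where((Z[165:215,c]>90))[0]
        if len(col): r=165+col[0]+1; pts.append(W[r,c])
    p=np.array(pts); p=p[~np.isnan(p).any(1)]; k=np.polyfit(p[:,1],p[:,0],1)
    for _ in range(4):
        e=abs(np.polyval(k,p[:,1])-p[:,0])<4; k=np.polyfit(p[e,1],p[e,0],1)
    print('back edge yaw',-np.degrees(np.arctan(k[0])),e.sum(),len(p),np.median(p[:,2]))
E
```

```text
back edge yaw -6.459412935245327 84 85 104.23822447790758
```

View pics/mt.png

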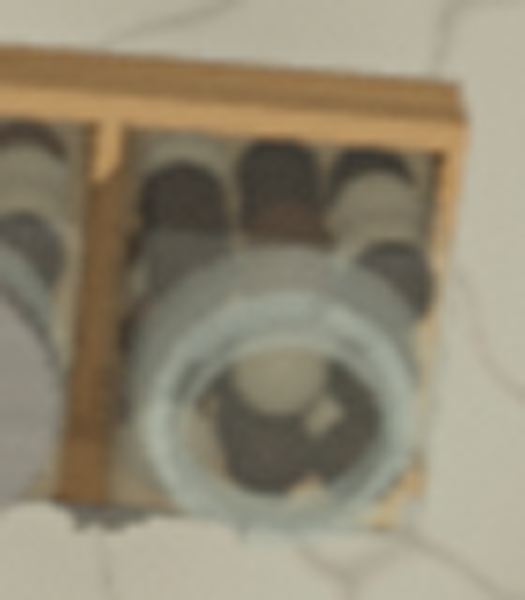

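View pics/ms.png

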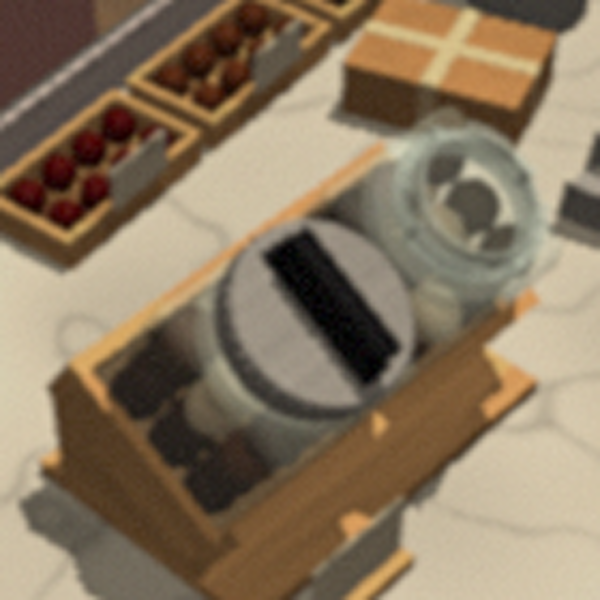

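```bash
python3 - <<'E'
from h import *
def ray(n,px):
    z=np.load(f'/tmp/{n}.npz');K,T=z['K'],z['T']
    r=T[:3,:3]@np.array([(px[0]-K[0,2])/K[0,0],-(px[1]-K[1,2])/K[1,1],-1]);return T[:3,3],r/np.linalg.norm(r)
o1,r1=ray('top',(377.7,225.3)); o2,r2=ray('side',(350.8,187.4))
for o,r in((o1,r1),(o2,r2)): print('z214',o+r*(214-o[2])/r[2])
A=np.c_[r1,-r2]; t=np.linalg.lstsq(A,o2-o1,rcond=None)[0]; print('tri',o1+r1*t[0],o2+r2*t[1])
P=pose(); M=np.array([530,-217,214.]); print('mouth in tool',P[:3,:3].T@(M-P[:3,3])); print(P.round(3))
E
```

```text
z214 [ 525.85962728 -219.21582679  214.        ]
z214 [ 515.07120832 -211.3283006   214.        ]
tri [ 527.1448729  -220.49691487  202.36946645] [ 521.81533766 -223.2287502   202.08142806]
mouth in tool [-520.13756074  151.36813011  132.28186256]
[[ 8.42000e-01 -1.19000e-01  5.26000e-01  9.16340e+02]
 [-1.00000e-01 -9.93000e-01 -6.40000e-02 -1.10465e+02]
 [ 5.30000e-01  1.00000e-03 -8.48000e-01  6.01744e+02]
 [ 0.00000e+00  0.00000e+00  0.00000e+00  1.00000e+00]]
```

Top crop: rim centre about (283,415), so the full-image pixel is (377.7,225.3). Side crop: rim centre about (475,203), so (350.8,187.4). Mouth is about (526,-219,214) and stand yaw about -6.5°. Next I'll go to a close view with the wrist camera beside the held lid.

{"op": "carry_out", "data": {
  "series": [
    [-0.04,0.02,-0.04,-10,0],
    [-0.08,0.04,-0.08,-20,0],
    [-0.12,0.06,-0.11,-30,0],
    [-0.165,0.085,-0.14,-40,0],
    [-0.215,0.11,-0.16,-50,0],
    [-0.265,0.135,-0.18,-60,0],
    [-0.315,0.16,-0.195,-70,0],
    [-0.365,0.185,-0.199,-80,0],
    [-0.415,0.21,-0.199,-90,0],
    [-0.465,0.235,-0.199,-90,0],
    [-0.51,0.255,-0.199,-90,0],
    [-0.523,0.264,-0.199,-90,0],
    [-0.523,0.264,-0.199,-90,0],
    [-0.523,0.264,-0.199,-90,0],
    [-0.523,0.264,-0.199,-90,0]
  ]
}}

```text
t: 12.45
eef_pos: [340.0, -307.0, 495.4]
tcp_rot: [2.584, 0.002, 1.453]
ft_force: [0.2, -0.2, -2.2]
opening: 0.168
grip_force: 30.0
```

```bash
python3 st.py; python3 - <<'E'
from h import *
im,d,K,T=cam('wrist'); P=pose(); np.savez('/tmp/wv',im=im,d=d,K=K,T=T,P=P); save('wv',im)
E
```

```text
12.45 [-0.949  0.112  1.902  0.566  0.813 -1.162] [ 340.  -307.   495.4] tool x [ 0.118  0.993 -0.002] z [ 0.525 -0.064 -0.848] 0.16826864113683196 [ 0.2 -0.2 -2.2]
```

View pics/wv.png

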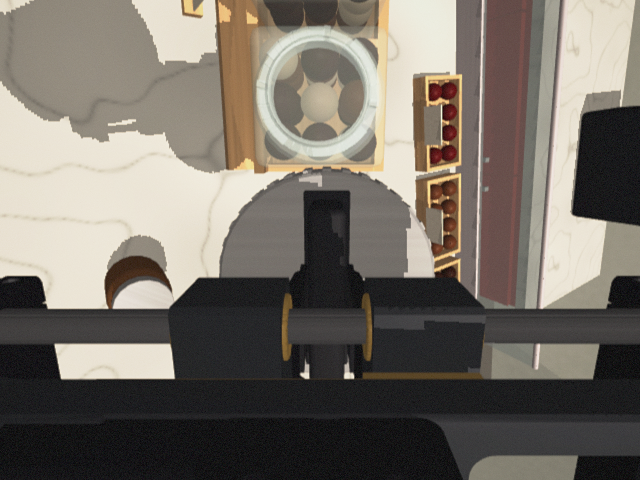

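```bash
python3 - <<'E'
from h import *
z=np.load('/tmp/wv.npz'); im,d,K,T,P=[z[k] for k in('im','d','K','T','P')]
W=cloud(d,K,T); L=(W-P[:3,3])@P[:3,:3]   # tool coords
s=np.zeros(d.shape,bool); s[15:165,250:390]=1
zz=L[...,2]; g=np.isfinite(zz)&s
print(np.histogram(zz[g],bins=np.arange(300,480,6)))
# radial profile about (319,90)
v,u=np.mgrid[:480,:640]
for k in range(8):
    a=k*np.pi/4; print(k*45,[int(zz[int(round(90+r*np.sin(a))),int(round(319+r*np.cos(a)))]) if np.isfinite(zz[int(round(90+r*np.sin(a))),int(round(319+r*np.cos(a)))]) else -1 for r in range(36,72,2)])
# lid: top surface points in tool frame
m=np.zeros(d.shape,bool); m[165:270,215:440]=1
q=L[m&(zz>180)&(zz<215)]; print('lid z',np.percentile(q[:,2],[5,50,95]),len(q))
A=np.c_[q[:,:2],np.ones(len(q))]; k=np.linalg.lstsq(A,q[:,2],rcond=None)[0]; print('lid plane slope deg',np.degrees(k[:2]),k[2])
c,r=cv2.minEnclosingCircle(q[:,:2].astype(np.float32)); print('lid enc',c,r, q[:,0].max(), q[:,1].min(),q[:,1].max())
E
```

```text
(array([   0,    0,    0,    0, 1691, 2661,  783,  396,  236, 1096, 8630,
       2664,  280,    0,    0,    0,    6,  221,  243,  233,  229,  211,
        391,   45,   12,    8,    6,  166,    8]), array([300, 306, 312, 318, 324, 330, 336, 342, 348, 354, 360, 366, 372,
       378, 384, 390, 396, 402, 408, 414, 420, 426, 432, 438, 444, 450,
       456, 462, 468, 474]))
0 [365, 365, 364, 364, 364, 326, 327, 329, 335, 334, 333, 335, 359, 359, 363, 371, 643, 643]
45 [364, 364, 365, 365, 363, 364, 363, 327, 328, -1, 331, 332, 331, 332, 358, 359, 360, 363]
90 [364, 366, 365, 364, 365, 364, 364, 366, 326, 326, 329, 331, 335, 336, 335, 335, 357, 358]
135 [364, 365, 364, 364, 364, 364, 365, 365, 327, 326, 331, 332, 331, 332, 332, 357, 359, 359]
180 [363, 364, 365, 365, 364, 354, 343, 327, 328, 330, 334, 335, 335, 336, 361, 366, 436, 509]
225 [364, 363, 365, 365, 353, 344, 338, 327, 326, 328, 332, 331, 331, 332, 332, 365, 364, 365]
270 [364, 362, 365, 363, 351, 344, 337, 327, 326, 328, 335, 334, 334, 335, 365, 429, 423, 417]
315 [363, 365, 366, 352, 347, 327, 325, 327, 330, 332, 332, 331, 331, 364, 363, 364, 364, 364]
lid z [194.4548094  197.08924825 198.81310182] 14424
lid plane slope deg [ 0.91937919 -0.02302696] 196.61978815538572
lid enc (8.774789810180664, 0.6216373443603516) 54.93135070800781 55.9455400945992 -54.30752315180019 55.55079582930901
```

```bash
cat > rim.py <<'E'
from h import *
from scipy.optimize import least_squares
z=np.load('/tmp/wv.npz'); im,d,K,T,P=[z[k] for k in('im','d','K','T','P')]
W=cloud(d,K,T); L=(W-P[:3,3])@P[:3,:3]; zz=L[...,2]
s=np.zeros(d.shape,bool); s[15:165,250:390]=1
def plane(q,it=6,tol=1.5):
    for _ in range(it):
        k=np.linalg.lstsq(np.c_[q[:,:2],np.ones(len(q))],q[:,2],rcond=None)[0]; q=q[abs(q[:,:2]@k[:2]+k[2]-q[:,2])<tol]
    return k,q
k,q=plane(L[s&(zz>322)&(zz<329)]); print('rim plane',np.degrees(k[:2]),k[2],len(q))
f=lambda p:np.hypot(q[:,0]-p[0],q[:,1]-p[1])-p[2]
r=least_squares(f,[108,0,38],loss='soft_l1'); print('ring circle',r.x)
ring=s&(zz>322)&(zz<339)
e=L[ring]; ang=np.arctan2(e[:,1]-r.x[1],e[:,0]-r.x[0]); rad=np.hypot(e[:,0]-r.x[0],e[:,1]-r.x[1])
for i in range(-4,4):
    b=(ang>i*np.pi/4)&(ang<(i+1)*np.pi/4); print(i*45,np.percentile(rad[b],[2,50,98]).round(1),end=' ')
# body top plane of jar (shoulder) and jar edges by colour are along tool axes
b,qq=plane(L[s&(zz>354)&(zz<370)]); print('\nshoulder plane',np.degrees(b[:2]),len(qq))
x=r.x; m=np.array([x[0],x[1],k[:2]@x[:2]+k[2]]); print('mouth tool',m,'world',P[:3,:3]@m+P[:3,3])
# edge of the wood front rail -> yaw
rows=range(20,160); pt=[]
for v in rows:
    c=[u for u in range(215,245) if zz[v,u]<450]
    if c: pt.append(L[v,c[0]])
pt=np.array(pt); pt=pt[np.isfinite(pt).all(1)]; kk=np.polyfit(pt[:,0],pt[:,1],1); g=abs(np.polyval(kk,pt[:,0])-pt[:,1])<3;kk=np.polyfit(pt[g,0],pt[g,1],1); print('edge slope deg',np.degrees(np.arctan(kk[0])),g.sum())
E
python3 rim.py
```

```text
rim plane [-0.2528757  -0.01702752] 327.649831516773 1345
ring circle [106.09015023  -6.32411831  38.14367801]
-180 [36.6 41.  48.1] -135 [36.8 43.2 48.4] -90 [36.7 41.3 48.5] -45 [36.9 43.5 48.7] 0 [36.6 40.8 48.3] 45 [36.8 43.3 48.4] 90 [36.6 40.9 48.2] 135 [36.6 42.8 48.3] 
shoulder plane [ 0.31104304 -0.15632927] 8030
mouth tool [106.09015023  -6.32411831 327.18348065] world [ 518.99805623 -221.86608689  214.09425255]Traceback (most recent call last):
  File "rim.py", line 25, in <module>
    pt=np.array(pt); pt=pt[np.isfinite(pt).all(1)]; kk=np.polyfit(pt[:,0],pt[:,1],1); g=abs(np.polyval(kk,pt[:,0])-pt[:,1])<3;kk=np.polyfit(pt[g,0],pt[g,1],1); print('edge slope deg',np.degrees(np.arctan(kk[0])),g.sum())
                           ~~~~~~~~~~~~~~~~~~~^^^
    return umr_all(a, axis, dtype, out, keepdims)
numpy.exceptions.AxisError: axis 1 is out of bounds for array of dimension 1
```

The wrist view shows the rim as a clean ring about (319,90) and the held lid below it, centred on column 326. The rim plane is within 0.3° of square to the tool. The mouth is at tool (106,-6,327).

{"op": "carry_out", "data": {
  "series": [
    [0.02,-0.002,0,10,0],
    [0.05,-0.004,0,20,0],
    [0.08,-0.006,0,30,0],
    [0.1066,-0.0075,0,40,0],
    [0.1066,-0.0075,0.01,50,0],
    [0.1066,-0.0075,0.03,60,0],
    [0.1066,-0.0075,0.05,70,0],
    [0.1066,-0.0075,0.07,80,0],
    [0.1066,-0.0075,0.085,90,0],
    [0.1066,-0.0075,0.089,90,0],
    [0.1066,-0.0075,0.089,90,0],
    [0.1066,-0.0075,0.089,90,0]
  ]
}}

```text
t: 14.0
eef_pos: [392.3, -206.3, 415.7]
tcp_rot: [3.138, -0.558, -0.115]
ft_force: [-0.4, -0.5, -1.8]
opening: 0.166
grip_force: 30.0
```

```bash
python3 st.py; python3 - <<'E'
from h import *
im,d,K,T=cam('side'); save('s_hover',cv2.resize(im[60:240,240:480],(800,600),interpolation=cv2.INTER_CUBIC))
P=pose(); P0=np.load('/tmp/wv.npz')['P']; M=P0[:3,:3]@[106.09,-6.32,327.18]+P0[:3,3]
print('mouth in tool',P[:3,:3].T@(M-P[:3,3]))
E
```

```text
14.0 [-0.686  0.176  2.066  0.632  0.5    0.501] [ 392.3 -206.3  415.7] tool x [ 0.843 -0.098  0.529] z [ 0.525 -0.064 -0.849] 0.16578945210166832 [-0.4 -0.5 -1.8]
mouth in tool [1.60876616e+00 4.35931004e-02 2.38637772e+02]
```

View pics/s_hover.png

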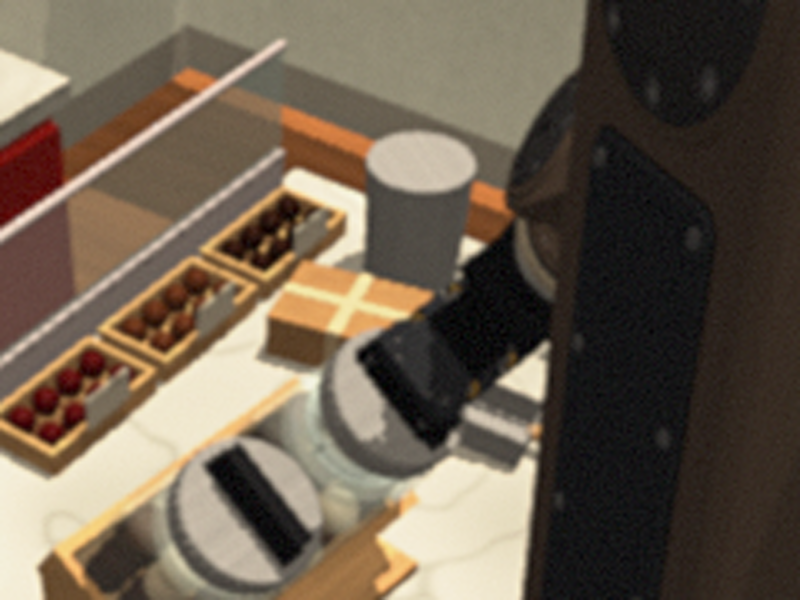

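The lid hovers over the mouth, parallel to the twin's lid (crop (385,400)). Lowering.

{"op": "carry_out", "data": {
  "series": [
    [0,0,0.005,0,0],
    [0,0,0.01,0,0],
    [0,0,0.013,0,0],
    [0,0,0.016,0,0],
    [0,0,0.018,0,0],
    [0,0,0.02,0,0]
  ]
}}

```text
t: 14.8
eef_pos: [403.0, -207.7, 398.1]
tcp_rot: [3.14, -0.557, -0.119]
ft_force: [-0.1, 0.8, -1.4]
opening: 0.165
grip_force: 30.0
```

{"op": "carry_out", "data": {
  "series": [
    [0,0,0.001,0,0],
    [0,0,0.002,0,0]
  ]
}}

```text
t: 15.05
eef_pos: [404.1, -207.8, 396.7]
tcp_rot: [3.14, -0.557, -0.118]
ft_force: [1.6, 1.6, 2.6]
opening: 0.169
grip_force: 30.0
```

```bash
cat > f.py <<'E'
from h import *
s=env.state();P=pose(s);P0=np.load('/tmp/wv.npz')['P']; M=P0[:3,:3]@[106.09,-6.32,327.18]+P0[:3,3]
m=P[:3,:3].T@(M-P[:3,3]); print(s['t'],'F tool',(P[:3,:3].T@s['ft_force']).round(1),'M tool',(P[:3,:3].T@s['moment']).round(2),'mouth in tool',m.round(1),'lid below rim',(223-m[2]).round(1),'x az',np.degrees(np.arctan2(P[1,0],P[0,0])).round(1),s['opening'].round(3),'j6',s['joints'][5].round(2))
E
python3 f.py
```

```text
Traceback (most recent call last):
  File "f.py", line 3, in <module>
    m=P[:3,:3].T@(M-P[:3,3]); print(s['t'],'F tool',(P[:3,:3].T@s['ft_force']).round(1),'M tool',(P[:3,:3].T@s['moment']).round(2),'mouth in tool',m.round(1),'lid below rim',(223-m[2]).round(1),'x az',np.degrees(np.arctan2(P[1,0],P[0,0])).round(1),s['opening'].round(3),'j6',s['joints'][5].round(2))
                                                                                                                                                                                                                                                        ^^^^^^^^^^^^^^^^^^
AttributeError: 'float' object has no attribute 'round'
```

```bash
sed -i "s/s\['opening'\].round(3)/round(s['opening'],3)/" f.py; python3 f.py
```

```text
15.05 F tool [ 2.6 -1.8 -1.5] M tool [ 0.31  0.05 -0.08] mouth in tool [1.600e+00 1.000e-01 2.162e+02] lid below rim 6.8 x az -6.8 0.169 j6 0.46
```

{"op": "carry_out", "data": {
  "series": [
    [0,0,0.001,0,0],
    [0,0,0.002,0,0],
    [0,0,0.003,0,0]
  ]
}}

```text
t: 15.42
eef_pos: [405.7, -208.0, 394.5]
tcp_rot: [3.14, -0.558, -0.118]
ft_force: [-4.4, 2.5, 14.8]
opening: 0.167
grip_force: 30.0
```

```bash
python3 f.py
```

```text
15.425 F tool [  3.9  -1.9 -15. ] M tool [ 0.55 -0.04 -0.23] mouth in tool [  1.3   0.  213.5] lid below rim 9.5 x az -6.8 0.167 j6 0.45
```

Seated on the threads at about 8 mm below the rim. Turning back now.

{"op": "carry_out", "data": {
  "series": [
    [0,0,-0.0005,-5,0],
    [0,0,-0.001,-10,0],
    [0,0,-0.001,-15,0],
    [0,0,-0.001,-20,0],
    [0,0,-0.0015,-25,0],
    [0,0,-0.0015,-30,0]
  ]
}}

```text
t: 16.18
eef_pos: [404.2, -207.5, 395.6]
tcp_rot: [2.839, -0.475, 0.48]
ft_force: [-11.8, 4.0, 16.1]
opening: 0.168
grip_force: 30.5
```

```bash
python3 f.py
```

```text
16.175 F tool [ -0.2  -3.2 -20.1] M tool [ 1.04 -0.56  0.73] mouth in tool [  1.7   1.7 215.2] lid below rim 7.8 x az 27.5 0.168 j6 -0.07
```

{"op": "carry_out", "data": {
  "series": [
    [0,0,-0.0005,-5,0],
    [0,0,-0.001,-10,0],
    [0,0,-0.001,-15,0],
    [0,0,-0.001,-20,0],
    [0,0,-0.001,-24,0]
  ]
}}

```text
t: 16.8
eef_pos: [403.6, -207.7, 396.9]
tcp_rot: [2.673, -0.315, 0.9]
ft_force: [-14.8, 2.2, 18.0]
opening: 0.177
grip_force: 31.3
```

```bash
python3 f.py
```

```text
16.8 F tool [ -1.5  -2.8 -23.2] M tool [ 0.78 -0.41  0.88] mouth in tool [  1.1   1.4 216.6] lid below rim 6.4 x az 51.6 0.177 j6 -0.49
```

{"op": "carry_out", "data": {
  "series": [
    [0,0,0,-4,0],
    [0,0,0,-8,0]
  ]
}}

```text
t: 17.05
eef_pos: [403.6, -207.8, 397.1]
tcp_rot: [2.636, -0.25, 1.028]
ft_force: [-14.4, 3.0, 17.2]
opening: 0.176
grip_force: 31.3
```

```bash
python3 f.py
```

```text
17.05 F tool [ -0.5  -3.5 -22.4] M tool [ 0.7  -0.4   0.82] mouth in tool [  0.9   1.3 216.8] lid below rim 6.2 x az 58.9 0.176 j6 -0.62
```

{"op": "carry_out", "data": {
  "series": [
    [0,0,0,-3,0],
    [0,0,0,-6,0]
  ]
}}

```text
t: 17.3
eef_pos: [404.0, -207.8, 395.7]
tcp_rot: [2.618, -0.198, 1.122]
ft_force: [0.5, -0.0, -1.8]
opening: 0.168
grip_force: 30.0
```

```bash
python3 f.py
```

```text
17.3 F tool [-0.2 -0.5  1.8] M tool [ 0.34 -0.2   0.01] mouth in tool [  0.9   2.5 215.4] lid below rim 7.6 x az 64.3 0.168 j6 -0.73
```

{"op": "carry_out", "data": {
  "series": [
    [0,0,0,-3,0],
    [0,0,0,-6,0]
  ]
}}

```text
t: 17.55
eef_pos: [404.5, -208.1, 396.2]
tcp_rot: [2.601, -0.145, 1.213]
ft_force: [6.3, 0.5, 0.3]
opening: 0.169
grip_force: 30.4
```

```bash
python3 f.py
```

```text
17.55 F tool [2.7 4.9 3. ] M tool [-0.8   0.61  0.64] mouth in tool [  0.6   1.3 215.5] lid below rim 7.5 x az 69.5 0.169 j6 -0.83
```

The axial force fell to zero, so it has found the drop. Following it down.

{"op": "carry_out", "data": {
  "series": [
    [0,0,0.002,2,0],
    [0,0,0.004,2,0],
    [0,0,0.006,2,0]
  ]
}}

```text
t: 17.92
eef_pos: [407.6, -208.4, 391.1]
tcp_rot: [2.606, -0.163, 1.182]
ft_force: [3.0, -1.9, 3.8]
opening: 0.164
grip_force: 30.0
```

```bash
python3 f.py
```

```text
17.925 F tool [ 0.   4.9 -1.5] M tool [-0.86  0.08  0.26] mouth in tool [  0.8   1.4 209.5] lid below rim 13.5 x az 67.7 0.164 j6 -0.81
```

{"op": "carry_out", "data": {
  "series": [
    [0,0,0.001,0,0],
    [0,0,0.002,0,0]
  ]
}}

```text
t: 18.18
eef_pos: [408.6, -208.5, 389.4]
tcp_rot: [2.606, -0.163, 1.182]
ft_force: [1.6, -0.0, 8.1]
opening: 0.171
grip_force: 30.0
```

```bash
python3 f.py
```

```text
18.175 F tool [ 1.9  5.3 -6. ] M tool [-1.16  0.24  0.32] mouth in tool [  0.7   1.5 207.6] lid below rim 15.4 x az 67.7 0.171 j6 -0.82
```

{"op": "carry_out", "data": {
  "series": [
    [0,0.0007,0.001,0,0],
    [0,0.0007,0.002,0,0]
  ]
}}

```text
t: 18.42
eef_pos: [408.9, -208.4, 389.1]
tcp_rot: [2.606, -0.162, 1.183]
ft_force: [-25.1, 2.5, 30.6]
opening: 0.167
grip_force: 30.0
```

```bash
python3 f.py
```

```text
18.425 F tool [ -2.2  -4.8 -39.3] M tool [ 1.03 -0.49  0.32] mouth in tool [  0.5   1.3 207.2] lid below rim 15.8 x az 67.8 0.167 j6 -0.82
```

Dropped in at 15.8 mm. Screwing forward.

{"op": "carry_out", "data": {
  "series": [
    [0,0,-0.001,3,0],
    [0,0,-0.001,8,0],
    [0,0,-0.0005,13,0],
    [0,0,0,18,0],
    [0,0,0.0005,23,0],
    [0,0,0.001,28,0],
    [0,0,0.001,33,0]
  ]
}}

```text
t: 19.3
eef_pos: [409.8, -208.3, 387.2]
tcp_rot: [2.769, -0.422, 0.642]
ft_force: [-7.5, -0.5, 9.0]
opening: 0.167
grip_force: 30.0
```

```bash
python3 f.py
```

```text
19.3 F tool [ -2.1   0.1 -11.5] M tool [ 0.45 -0.43 -0.28] mouth in tool [  1.4   1.7 205.1] lid below rim 17.9 x az 36.8 0.167 j6 -0.24
```

{"op": "carry_out", "data": {
  "series": [
    [0,0,0.0005,5,0],
    [0,0,0.001,10,0],
    [0,0,0.0015,15,0],
    [0,0,0.002,20,0],
    [0,0,0.0025,25,0],
    [0,0,0.003,30,0]
  ]
}}

```text
t: 20.05
eef_pos: [411.2, -208.4, 385.6]
tcp_rot: [3.043, -0.549, 0.067]
ft_force: [-18.8, 3.0, 27.4]
opening: 0.18
grip_force: 30.7
```

```bash
python3 f.py
```

```text
20.05 F tool [ -1.5  -1.  -33.3] M tool [ 0.31 -0.51 -0.72] mouth in tool [  1.4   0.6 203. ] lid below rim 20.0 x az 3.8 0.18 j6 0.27
```

{"op": "carry_out", "data": {
  "series": [
    [0,0,-0.0003,4,0],
    [0,0,0,8,0],
    [0,0,0,11,0],
    [0,0,0,11,0]
  ]
}}

```text
t: 20.55
eef_pos: [411.8, -208.7, 385.4]
tcp_rot: [-3.123, -0.557, -0.157]
ft_force: [-6.7, 2.3, 16.4]
opening: 0.17
grip_force: 30.7
```

```bash
python3 f.py
```

```text
20.55 F tool [  2.7  -1.6 -17.5] M tool [ 0.33  0.25 -0.78] mouth in tool [1.000e+00 1.000e-01 2.025e+02] lid below rim 20.5 x az -9.0 0.17 j6 0.46
```

{"op": "carry_out", "data": {
  "series": [
    [0,0,0,2,0],
    [0,0,0,4,0]
  ]
}}

```text
t: 20.8
eef_pos: [411.6, -208.6, 385.3]
tcp_rot: [-3.079, -0.554, -0.239]
ft_force: [-8.1, 0.9, 16.6]
opening: 0.18
grip_force: 32.1
```

```bash
python3 f.py
```

```text
20.8 F tool [  1.9  -0.1 -18.4] M tool [ 0.18 -0.07 -0.93] mouth in tool [1.300e+00 1.000e-01 2.025e+02] lid below rim 20.5 x az -13.7 0.18 j6 0.53
```

{"op": "carry_out", "data": {
  "series": [
    [0,0,0,0,0.6],
    [0,0,0,0,0.6],
    [0,0,0,0,0.6],
    [0,0,0,0,0.6],
    [0,0,-0.03,0,0.6],
    [0,0,-0.08,0,0.6],
    [0,0,-0.13,0,0.6],
    [0,0,-0.16,0,0.6],
    [0,0,-0.16,0,0.6]
  ]
}}

```text
t: 21.92
eef_pos: [327.4, -198.5, 521.8]
tcp_rot: [-3.08, -0.557, -0.241]
ft_force: [0.4, 0.3, -0.5]
opening: 0.6
grip_force: 0.0
```

```bash
python3 f.py; python3 - <<'E'
from h import *
im,d,K,T=cam('wrist'); save('w_end',im); P=pose()
P0=np.load('/tmp/wv.npz')['P']; M=P0[:3,:3]@[106.09,-6.32,327.18]+P0[:3,3]
n=-P[:3,2]; X=np.cross([np.sin(np.radians(6.6)),np.cos(np.radians(6.6)),0],n); X/=np.linalg.norm(X); Y=np.cross(n,X)
B=np.c_[X,Y,n]; L=(cloud(d,K,T)-M)@B
hsv=cv2.cvtColor(im,cv2.COLOR_RGB2HSV); v=hsv[...,2]
r=np.hypot(L[...,0],L[...,1])
t=(r<48)&(abs(L[...,2]-35)<5)&(v<90); q=L[t]; print('bar top h',np.median(q[:,2]),'expect 35',cv2.minAreaRect(q[:,:2].astype(np.float32)),len(q))
c=q[:,:2].mean(0);V=np.linalg.svd(q[:,:2]-c,full_matrices=False)[2];print('bar ang vs mouth x',np.degrees(np.arctan2(V[0,1],V[0,0])))
t=(r<54)&(abs(L[...,2]-5)<5)&(v>90); q=L[t]; k=np.linalg.lstsq(np.c_[q[:,:2],np.ones(len(q))],q[:,2],rcond=None)[0]; print('lid top h',np.median(q[:,2]),'expect 5; slopes',np.degrees(k[:2]),len(q))
E
```

```text
21.925 F tool [ 0.  -0.4  0.7] M tool [ 0.02 -0.28  0.03] mouth in tool [ 1.000e-01 -9.000e-01  3.632e+02] lid below rim -140.2 x az -13.8 0.6 j6 0.74
bar top h 35.25427275782586 expect 35 ((-0.9311714172363281, 0.4402790069580078), (83.84082794189453, 15.993037223815918), 0.868869960308075) 1798
bar ang vs mouth x -179.19764205811097
lid top h 5.53665691856969 expect 5; slopes [-0.04047197  0.23138232] 8088
```

View pics/w_end.png

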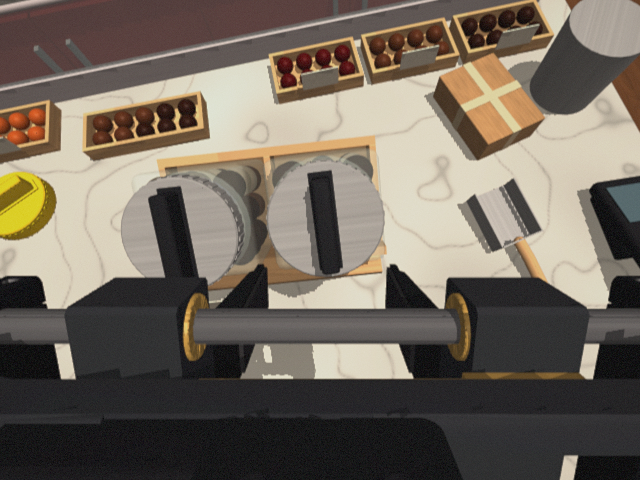

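The lid (326,222) looks home and parallel to the twin's. As a last check I'll compare it with the twin's bar in the same view.

```bash
python3 - <<'E'
from h import *
im,d,K,T=cam('wrist'); P=pose()
P0=np.load('/tmp/wv.npz')['P']; M=P0[:3,:3]@[106.09,-6.32,327.18]+P0[:3,3]
n=-P[:3,2]; y=np.array([np.sin(np.radians(6.6)),np.cos(np.radians(6.6)),0]); X=np.cross(y,n); X/=np.linalg.norm(X); Y=np.cross(n,X)
v=im.max(2)
for name,o in(('ours',M),('twin',M+137*y)):
    L=(cloud(d,K,T)-o)@np.c_[X,Y,n]; r=np.hypot(L[...,0],L[...,1])
    q=L[(r<48)&(abs(L[...,2]-35)<3)&(v<90)]; rc=cv2.minAreaRect(q[:,:2].astype(np.float32))
    # edge-based angle: centre line of y against x
    bx=np.arange(-30,31,5); cy=[(np.percentile(q[abs(q[:,0]-b)<2.5,1],3)+np.percentile(q[abs(q[:,0]-b)<2.5,1],97))/2 for b in bx if (abs(q[:,0]-b)<2.5).sum()>20]
    bb=[b for b in bx if (abs(q[:,0]-b)<2.5).sum()>20]
    p=L[(r<54)&(abs(L[...,2]-5)<4)&(v>90)]
    print(name,np.median(q[:,2]),np.median(p[:,2]),rc,np.degrees(np.arctan(np.polyfit(bb,cy,1)[0])))
E
```

```text
ours 35.27809275208648 5.5187250390324545 ((-0.771575927734375, 0.46846866607666016), (83.43135070800781, 15.976763725280762), 0.8386126756668091) 0.7183415927405783
twin 34.96619926387246 5.152845555707246 ((4.61016845703125, -0.5278215408325195), (73.64108276367188, 15.785415649414062), 0.06814387440681458) -0.021292192016241763
```

Ours is within 0.8° and 0.3 mm of the twin's. There's plenty of time, so I'll regrip it squarely and nudge it against the stop once more without axial load.

{"op": "carry_out", "data": {
  "series": [
    [0,0,0.04,-4,0.6],
    [0,0,0.09,-6,0.6],
    [0,0,0.13,-6,0.6],
    [0,0,0.15,-6,0.6],
    [0,0,0.157,-6,0.6],
    [0,0,0.157,-6,0.6],
    [0,0,0.157,-6,0],
    [0,0,0.157,-6,0],
    [0,0,0.157,-6,0],
    [0,0,0.157,-6,0],
    [0,0,0.157,-6,0],
    [0,0,0.157,-6,0],
    [0,0,0.157,-6,0]
  ]
}}

```text
t: 23.65
eef_pos: [410.5, -208.8, 387.2]
tcp_rot: [3.14, -0.557, -0.118]
ft_force: [-1.9, 0.4, 3.2]
opening: 0.165
grip_force: 29.9
```

```bash
python3 f.py
```

```text
23.65 F tool [-0.  -0.2 -3.7] M tool [ 0.04 -0.26 -0.23] mouth in tool [ 1.200e+00 -1.000e-01  2.047e+02] lid below rim 18.3 x az -6.8 0.165 j6 0.44
```

{"op": "carry_out", "data": {
  "series": [
    [0,0,0.0005,1.5,0],
    [0,0,0.001,3,0],
    [0,0,0.001,4.5,0],
    [0,0,0.001,5.5,0]
  ]
}}

```text
t: 24.15
eef_pos: [410.8, -208.7, 387.2]
tcp_rot: [-3.084, -0.556, -0.23]
ft_force: [-11.1, 2.7, 15.4]
opening: 0.179
grip_force: 32.4
```

```bash
python3 f.py
```

```text
24.15 F tool [ -1.6  -1.2 -19.1] M tool [ 0.34 -0.53 -0.97] mouth in tool [ 7.000e-01 -2.000e-01  2.046e+02] lid below rim 18.4 x az -13.2 0.179 j6 0.53
```

{"op": "carry_out", "data": {
  "series": [
    [0,0,0,0,0.6],
    [0,0,0,0,0.6],
    [0,0,0,0,0.6],
    [0,0,0,0,0.6],
    [0,0,-0.03,0,0.6],
    [0,0,-0.08,0,0.6],
    [0,0,-0.13,0,0.6],
    [0,0,-0.16,0,0.6],
    [0,0,-0.16,0,0.6],
    [0,0,-0.16,0,0.6]
  ]
}}

```text
t: 25.4
eef_pos: [327.3, -198.7, 521.2]
tcp_rot: [-3.082, -0.553, -0.232]
ft_force: [-0.5, 0.2, -0.3]
opening: 0.599
grip_force: 0.0
```

```bash
python3 - <<'E'
from h import *
im,d,K,T=cam('wrist'); P=pose()
P0=np.load('/tmp/wv.npz')['P']; M=P0[:3,:3]@[106.09,-6.32,327.18]+P0[:3,3]
n=-P[:3,2]; y=np.array([np.sin(np.radians(6.6)),np.cos(np.radians(6.6)),0]); X=np.cross(y,n); X/=np.linalg.norm(X); Y=np.cross(n,X)
v=im.max(2)
for name,o in(('ours',M),('twin',M+137*y)):
    L=(cloud(d,K,T)-o)@np.c_[X,Y,n]; r=np.hypot(L[...,0],L[...,1])
    q=L[(r<48)&(abs(L[...,2]-35)<3)&(v<90)]; print(name,np.median(q[:,2]),cv2.minAreaRect(q[:,:2].astype(np.float32)))
s=env.state(); print(s['t'],s['ft_force'],s['opening'])
E
```

```text
ours 35.272863220693495 ((-1.0906257629394531, 0.06302261352539062), (83.83191680908203, 15.963850021362305), 0.779353678226471)
twin 34.96458417317079 ((3.7910537719726562, -0.26557445526123047), (16.158266067504883, 75.20735931396484), 89.59133911132812)
25.45 [ 0.26745404 -0.3841497  -0.71377967] 0.6051155423604162
```

It hasn't moved, so it's hard against its stop. Handing in.

```bash
python3 -c "
from h import *
print(env.job_done())"
```

```text
the job is handed in; nothing more can be done
None
```

The steel lid is on the open jar, dropped into the thread, screwed clockwise to its hard stop with its bar within about 1° of the jar's side, and released; I touched nothing else, and handed the job in at about 25 s with no verdict returned.

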